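# Load the rinse basket, release the safety catch and hold the rinse lever open

### The arm

A 6-joint arm with a two-finger parallel gripper is mounted at the origin on the work surface. World frame = base frame: x ahead of the robot, y to its left, z up, the work surface at z = 0. Lengths are in m, angles in rad, forces in N, time in s.
With the tool pointing down it reaches from about 0.25 to 0.775 m from the base axis. Payload 8.9 kg.
Tool frame: the origin (TCP) lies on the centre line of the jaws, within the pads' length; the fingertips stand ahead of it and the grasp point (between the pads) is the TCP (arm.tcp_to_tips is the z of the fingertips in the tool frame, in m); z points along the fingers, y is the line along which they close (so a half turn about z gives the same grasp; the last joint's range is limited). The gripper opens to 85 mm and grips with 20 to 120 N. Pads are 22 mm wide; open, the fingers measure 114 mm over their backs; the gripper's body (76 mm by 85 mm) begins 54 mm behind the grasp point. The pads swing forward as they close: fully open they stand 13 mm farther back than shut.
Start: joints at [-1.448, 0.291, -0.153, 1.127, 0, 1.431], TCP at [0.136, -0.507, 0.25] pointing down, gripper open.
Joint ranges: [-2.52, 2.52], [-0.91, 1.74], [-1.3, 1.37], [-1.96, 2.02], [-1.52, 1.47], [-3.14, 3.14]. Speed limits (rad/s): [2.22, 2.22, 2.79, 3.14, 3.14, 3.14].

### API

Orientations are given as a unit quaternion [x, y, z, w].
In Python, from cell import arm gives the robot as it stands.
- The arm moves only by the tool servo_tool, never from a script. Its argument "series" is a list of rows, each a list of 3 entries, a list of its own where there are three numbers: the finger opening in cm, from 0 to 8.54, then the shift along the tool's x, y, z in cm, then the turn, a rotation vector about the tool's x, y, z in degrees. A call has 1 to 8 rows; each row is the pose to reach, as a shift and turn from the pose commanded when the call began, along the tool's axes at that moment; what a row does not reach only later rows make up. A row lasts 1/12 s, in which the tool goes at most 41.7 mm and 7.16 degrees, less where a joint would pass 70% of its speed; a pose out of reach is approached as far as the arm can. A call with a gripper value outside its range is refused whole. The fingers move at their own pace and stop on an object; "squeeze" is the grip in N (left out, the last holds). Time passes only in rows, so rows that repeat a pose let the fingers close. It gives the time, the measured TCP pose, the force, the opening and the grip force at its end, in the units of the state.
- arm.read_state(): the state, without advancing time (a new reading comes with each control period).
- arm.get_image(name): name is "side" or "top"; returns (picture, depth): 384x512x3 uint8, red, green, blue; 384x512 float32, m along the optical axis (not along the pixel's ray), 0 where there is no reading.
- arm.camera_model(name): a dict with "camera_matrix" (3x3 intrinsics, pixels), "T" (4x4, takes a point from camera to world coordinates). Camera axes: x right, y up, looking along -z (the intrinsics and any distortion apply to the point x, -y, -z); pixel columns grow to the right and rows downward; lengths in m; the calibration is good to about 2 mm. A picture is of the moment at which its call begins. camera_model takes no time and is no camera call.
- arm.close_job(): hands the job in; it is judged then, once.
The state is a dict: "time": time; "joint_pos": joint angles; "qd": joint speeds; "joint_torque": joint torques, N m; "position": TCP position; "tool_rot": TCP orientation; "contact_force": force on the tool from outside, world axes, zero at the start; "wrist_torque": the same for the moment, N m; "grip_width": finger opening in m; "grip_force": force on a finger pad.
Only numpy, scipy, OpenCV 4.12 (cv2) and the standard library are available. Lean on these libraries where they do the work, as an engineer would, in place of code of your own. Each camera call takes 0.05 s, during which the arm holds its last target. There are 200 camera calls.

### The job

Stand the amber bottle and the square white bottle upright in the steel rinse basket, in a row beside the green bottle that is already there, lowering them in and not dropping them. Then flip the red safety catch on the rinse valve right over to its open side, and only after that pull the yellow-handled lever towards the robot to its stop. Finish while still holding the lever there (it springs back if let go), and leave the other glassware on the bench undisturbed.

Things in the scene. Friction and masses are not known exactly. Their poses are not given: they have to be found in the camera images.
- basket: Fixed open-topped steel box with blue side rails. Inside it is 60 mm in x by 176 mm in y (its own axes); walls 4 mm thick, rim 45 mm above the bench, inner floor 4 mm above the bench. Blue rails stick out 10 mm beyond the long sides, lower than the rim. Origin: centre of its underside, on the bench. Three bottles stand in a row along its y; the green one starts near the +y end, and the rest of the row is for the other two.
- amber_center (a point): Centre of the amber glass bottle with a black cap; half-way up, 50 mm above its flat underside; z is its upright axis. Round, 50 mm diameter, straight sides up to 84 mm, then a sloping shoulder and a fixed 34 mm cap; 100 mm tall in all; 0.1 to 0.25 kg; starts upright on the bench.
- square_center (a point): Centre of the square white plastic bottle with a blue cap; half-way up, 50 mm above its flat underside; z is its upright axis. 48 by 48 mm along its x and y, straight sides up to 85 mm, then a fixed 32 mm round cap; 100 mm tall in all; 0.1 to 0.2 kg; starts upright on the bench, turned by up to 40 degrees.
- green_center (a point): Centre of the green glass bottle with a white cap, which already stands in the basket; half-way up, 50 mm above its flat underside; z is its upright axis. Round, 54 mm diameter, 100 mm tall, straight sides up to 84 mm; loose, may be nudged but has to stay upright in the basket.
- amber: The amber bottle itself; origin at the centre of its underside.
- square: The square white bottle itself; origin at the centre of its underside.
- valve: Rinse valve on a fixed grey pedestal 150 by 150 mm and 80 mm high, carrying lever and catch. Origin: centre of its underside, on the bench. Its -x side faces the robot, turned by up to 12 degrees; a brass and copper pipe leaves at its +x side.
- lever (a joint): Angle of the rinse lever, rad: 0 at rest (leaning away from the robot, +x of the valve), 0.6 at its stop when pulled to the valve's -x. A spring pulls it back all the way, about 3 N at rest to 8 N at the stop, felt at the handle. While the catch is shut the catch arm blocks it: it moves only about 0.1, under 0.2 even when pulled hard.
- lever_grip (a point): Middle of the lever's yellow cross-handle: a horizontal round bar, 22 mm diameter, 80 mm long along the valve's y. The point moves with the lever. The lever turns about a line along the valve's y that lies, in the valve's frame, at x = 20 mm, z = 94 mm; the handle is 130 mm from that line, so it stands at x = 58, y = 0, z = 218 mm at rest and at x = -18, y = 0, z = 218 mm at the stop.
- catch (a joint): Angle of the red safety catch, rad: 0 shut (leaning 45 degrees to the valve's -y, in front of the lever stem, which it blocks), 1.57 fully flipped over (leaning 45 degrees to the valve's +y, lever free). It may start up to 0.12 open. Light: a push under 3 N on its bar flips it; it stays where it is left.
- catch_bar (a point): Point on the catch's free bar to push or pinch: a round red bar, 12 mm diameter, that runs level along the valve's x, from 57 mm on the robot's side of the valve's origin to 18 mm beyond it; this point is at x = -37 mm in the valve's frame. The point moves with the catch, which turns about a line along the valve's x at y = 50 mm, z = 92 mm, at 85 mm radius: shut, the point is at y = -10, z = 152 mm; half-way at y = 50, z = 177 mm; open at y = 110, z = 152 mm.
- beaker: Glass beaker, 66 mm wide, 80 mm tall, behind the work area; leave alone. Origin: centre of its underside.
- flask: Conical glass flask, 84 mm wide, 124 mm tall, to the right; leave alone. Origin: centre of its underside.
- stopper: Orange rubber stopper, 44 mm wide, 30 mm tall, to the right; leave alone. Origin: centre of its underside.
- measuring: Measuring cylinder with a blue foot, 75 mm wide at the foot, 200 mm tall, to the left; leave alone. Origin: centre of its underside.
- washbottle: White wash bottle with a red spout, 66 mm wide, 170 mm tall, to the left; leave alone. Origin: centre of its underside.
Not all that is in view belongs to the job. Of the things that look like the part that bears green_center, take the one that is farthest to the robot's right at the start.

How it is judged:
By the outcome, as a careful person would: the job done as asked, in the order asked, and still so for the second after the job is handed in, while the arm keeps its last pose, push and grip.
It also fails if it takes over 72 s, if anything falls off the work surface, if the arm or the gripper's body presses on something with over 40 N, if the wrist force passes 120 N, or if a joint passes its speed limit or range.

## Working session

There is one attempt and no reset: what is moved stays moved. The work goes in short steps, Python scripts to look and compute and a tool call to move; the robot and the scene stay as the last step left them, time stands still between calls to the robot, and variables do not carry over. Pictures are saved under pics/ and viewed, at most 10 in all, crops included, and the job is handed in when it is done.

Besides the shell and the picture viewer there is one more tool, called as name(argument=value, ...) on one line, values as JSON. servo_tool: Moves the arm, as the interface text tells. Its arguments: {"type":"object","properties":{"series":{"type":"array","items":{"type":"array"}},"squeeze":{"type":"number"}},"required":["series"]}

```bash
mkdir -p pics; ls; python3 - <<'E'
from cell import arm
import cv2,numpy as np
np.set_printoptions(precision=4,suppress=True)
for n in("side","top"):
    p,d=arm.get_image(n); cv2.imwrite(f"pics/{n}0.png",cv2.cvtColor(p,cv2.COLOR_RGB2BGR)); np.savez(f"{n}0.npz",p=p,d=d)
    print(arm.camera_model(n), (d>0).mean())
print(arm.read_state(),arm.tcp_to_tips)
E
```

```text
pics
{'camera_matrix': array([[498.6888,   0.    , 252.7034],
       [  0.    , 498.6888, 193.6109],
       [  0.    ,   0.    ,   1.    ]]), 'T': array([[ 0.9933,  0.0837, -0.0795,  0.4977],
       [-0.1152,  0.7626, -0.6365, -0.8952],
       [ 0.0074,  0.6414,  0.7671,  1.2591],
       [ 0.    ,  0.    ,  0.    ,  1.    ]])} 0.9960581461588541
{'camera_matrix': array([[387.3037,   0.    , 250.6084],
       [  0.    , 387.3037, 185.5178],
       [  0.    ,   0.    ,   1.    ]]), 'T': array([[-0.0248,  0.9818, -0.1881,  0.3301],
       [-0.9995, -0.0281, -0.0152,  0.0136],
       [-0.0203,  0.1876,  0.982 ,  1.4466],
       [ 0.    ,  0.    ,  0.    ,  1.    ]])} 0.9959055582682291
{'time': 0.1, 'joint_pos': array([-1.4483,  0.2912, -0.154 ,  1.1267,  0.    ,  1.4315]), 'qd': array([-0.0003, -0.0035,  0.0015,  0.    ,  0.0009, -0.0015]), 'joint_torque': array([  0.0013, -53.7978,  33.192 ,   0.0093,  -0.0002,  -0.    ]), 'position': array([ 0.1359, -0.5068,  0.2498]), 'tool_rot': array([ 0.9914,  0.1305,  0.    , -0.0006]), 'contact_force': array([ 0.4904,  0.8341, -0.3135]), 'wrist_torque': array([0.0007, 0.0071, 0.0371]), 'grip_force': 0.0, 'grip_width': 0.0855130223371811} 0.019
```

View pics/side0.png

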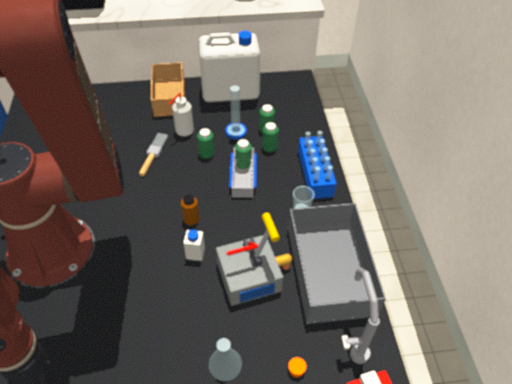

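View pics/top0.png

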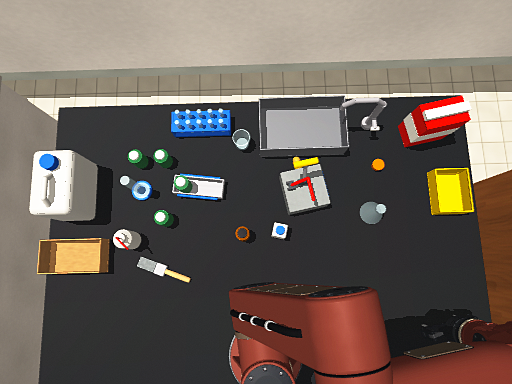

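Both views show the same layout. Positions below are side pixel, then top pixel.
- Amber bottle: (190,210), (242,233).
- Square bottle: (194,245), (280,230).
- Basket with the green bottle: (243,170), (198,186). That bottle is the rightmost of the green ones.
- Valve: (250,270), (305,190), with the red catch and yellow lever on it.

Next I measure them through depth back-projection.

```bash
cat > h.py <<'E'
import numpy as np,cv2
from cell import arm
np.set_printoptions(precision=4,suppress=True)
def cloud(n,p,d):
    m=arm.camera_model(n);K=m["camera_matrix"];v,u=np.mgrid[:384,:512]
    c=np.stack([(u-K[0,2])/K[0,0]*d,-(v-K[1,2])/K[1,1]*d,-d],-1)
    return c@m["T"][:3,:3].T+m["T"][:3,3]
def rect(P):
    r=cv2.minAreaRect((P[:,:2]*1000).astype(np.float32)); return [np.round(x,1) for x in r]
E
python3 - <<'E'
from h import *
for n in("side","top"):
    f=np.load(n+"0.npz");p,d=f["p"],f["d"];W=cloud(n,p,d);h=cv2.cvtColor(p,cv2.COLOR_RGB2HSV)
    H,S,V=[h[...,i].astype(int) for i in range(3)];ok=d>0;z=W[...,2]
    v,u=np.mgrid[:384,:512]
    B=lambda u0,u1,v0,v1:(u>=u0)&(u<u1)&(v>=v0)&(v<v1)&ok
    if n=="side": bx=dict(amber=B(175,207,190,230),square=B(178,212,225,266),basket=B(222,265,132,202),valve=B(205,290,205,310))
    else: bx=dict(amber=B(228,258,220,246),square=B(266,295,216,244),basket=B(165,232,166,206),valve=B(270,340,150,222))
    def st(t,m):
        P=W[m]
        if len(P)>5: print(n,t,len(P),"med",np.median(P,0),"lo",np.percentile(P,2,0),"hi",np.percentile(P,98,0),rect(P))
    print(n,"bench z",np.median(z[B(250,400,250,280) if n=='top' else B(100,140,250,300)]))
    for k in("amber","square"):
        st(k+" body",bx[k]&(z>.02)&(z<.083)); st(k+" top",bx[k]&(z>.09))
        st(k+" shoulder",bx[k]&(z>.078)&(z<.09))
    b=bx["basket"]
    st("rim",b&(z>.039)&(z<.052)&(S<80)); st("blue",b&(H>95)&(H<125)&(S>120)); st("greentop",b&(z>.09)); st("greenbody",b&(H>45)&(H<90)&(S>80)&(z>.05))
    w=bx["valve"]; st("ped",w&(z>.074)&(z<.087)&(S<60));
    st("red",w&((H<6)|(H>174))&(S>150)&(z>.1)); st("yellow",w&(H>22)&(H<34)&(S>150)&(z>.1))
E
```

```text
side bench z 0.000917384972121349
side amber body 213 med [0.4242 0.0484 0.0529] lo [0.4    0.0419 0.0206] hi [0.4468 0.0678 0.0822] [array([421.8,  55.2]), array([30.1, 49.5]), np.float64(85.4)]
side amber top 112 med [0.4227 0.063  0.1001] lo [0.4068 0.0463 0.0908] hi [0.4376 0.0827 0.1055] [array([422.1,  63.9]), array([38.5, 39. ]), np.float64(38.0)]
side amber shoulder 80 med [0.4247 0.0547 0.0857] lo [0.3999 0.0432 0.0788] hi [0.4456 0.08   0.0896] [array([423.1,  62. ]), array([48. , 39.6]), np.float64(6.6)]
side square body 260 med [ 0.432  -0.0846  0.0527] lo [ 0.4036 -0.0911  0.0219] hi [ 0.457  -0.0481  0.0824] [array([430.3, -64.3]), array([55.2, 48.7]), np.float64(76.9)]
side square top 108 med [ 0.4298 -0.0668  0.0998] lo [ 0.415  -0.084   0.0901] hi [ 0.4456 -0.0487  0.1053] [array([434.2, -69.6]), array([44.8, 39.7]), np.float64(87.0)]
side square shoulder 147 med [ 0.4358 -0.0744  0.0847] lo [ 0.4053 -0.0878  0.0785] hi [ 0.4569 -0.039   0.0893] [array([430.3, -63.5]), array([53.5, 48.2]), np.float64(77.4)]
side rim 146 med [0.6003 0.1904 0.0452] lo [0.5614 0.1358 0.
[... 2552 characters left out ...]
 array([46.9, 45.7]), np.float64(41.1)]
top greenbody 122 med [0.5998 0.2754 0.0883] lo [0.5836 0.2589 0.0555] hi [0.6345 0.3095 0.0948] [array([609. , 284.5]), array([52.6, 51.4]), np.float64(62.7)]
top ped 1422 med [ 0.5713 -0.1557  0.0802] lo [ 0.5027 -0.2327  0.0747] hi [ 0.719  -0.0791  0.0858] [array([ 620.4, -144.1]), array([236.2, 168.3]), np.float64(11.0)]
top red 139 med [ 0.5854 -0.1603  0.159 ] lo [ 0.5233 -0.1777  0.1033] hi [ 0.5997 -0.1106  0.1662] [array([ 557.8, -143.8]), array([84.9, 58.9]), np.float64(11.6)]
top yellow 143 med [ 0.6354 -0.1451  0.2274] lo [ 0.6228 -0.1839  0.2202] hi [ 0.6492 -0.1093  0.2323] [array([ 637.3, -146.7]), array([20.9, 78.8]), np.float64(11.4)]
```

```bash
cat >> h.py <<'E'
def psi_of(q):
    from scipy.spatial.transform import Rotation as R
    x=R.from_quat(q).as_matrix()[:,0]; return np.degrees(np.arctan2(x[1],x[0]))
def plan(*T,start=None):
    "T: (x,y,z,psi) targets; print shift(cm) and turn(deg) of each, each from the one before"
    s=arm.read_state()
    if start is None: start=(*s["position"],psi_of(s["tool_rot"]))
    print("start",np.round(start,4),"t",s["time"])
    for t in T:
        d=np.array(t[:3])-start[:3];a=np.radians(start[3]);c,n=np.cos(a),np.sin(a)
        print(np.round([(d[0]*c+d[1]*n)*100,(d[0]*n-d[1]*c)*100,-d[2]*100],2),"turn z",round(start[3]-t[3],1),"dist",round(np.linalg.norm(d),3)); start=t
yb=np.radians(-7.3)
def bas(x,y): return .6039+x*np.cos(yb)-y*np.sin(yb), .2318+x*np.sin(yb)+y*np.cos(yb)
yv=np.radians(11.8)
def val(x,y): return .5799+x*np.cos(yv)-y*np.sin(yv), -.1592+x*np.sin(yv)+y*np.cos(yv)
E
python3 - <<'E'
from h import *
print(bas(0,-.004),bas(0,-.059))
plan((.4228,.0695,.25,82.7),(.4228,.0695,.066,82.7),(.4228,.0695,.19,82.7),(*bas(0,-.004),.19,82.7))
E
```

```text
(np.float64(0.6033917415655946), np.float64(0.2278324222296399)) (np.float64(0.5964031880925204), np.float64(0.17327822788718827))
start [ 0.1359 -0.5068  0.2498 15.    ] t 0.1
[ 42.63 -48.23  -0.02] turn z -67.7 dist 0.644
[ 0.   0.  18.4] turn z 0.0 dist 0.184
[  0.    0.  -12.4] turn z 0.0 dist 0.124
[18.  15.9 -0. ] turn z 0.0 dist 0.24
```

servo_tool(series=[[8.5, [2.5, -3, 0], [0, 0, -6]], [8.5, [5.5, -6, 0], [0, 0, -12]], [8.5, [8, -9, 0], [0, 0, -18]], [8.5, [10.7, -12, 0], [0, 0, -24]], [8.5, [13.4, -15, 0], [0, 0, -30]], [8.5, [16, -18, 0], [0, 0, -36]], [8.5, [18.7, -21, 0], [0, 0, -42]], [8.5, [21.3, -24.1, 0], [0, 0, -48]]])

```text
time: 0.77
position: [0.2795, -0.2174, 0.2502]
tool_rot: [0.851, 0.524, 0.0, 0.0]
contact_force: [1.1, -0.1, 0.5]
grip_width: 0.0849
grip_force: 0.0
```

```bash
python3 -c "
from h import *
plan((.4228,.0695,.2,82.7))"
```

```text
start [ 0.2795 -0.2174  0.2502 63.2543] t 0.7667
[32.07 -0.12  5.02] turn z -19.4 dist 0.325
```

servo_tool(series=[[8.5, [4, 0, 1], [0, 0, -3]], [8.5, [8, 0, 2], [0, 0, -6]], [8.5, [12, 0, 2.5], [0, 0, -9]], [8.5, [16, 0, 3], [0, 0, -12]], [8.5, [20, 0, 3.5], [0, 0, -15]], [8.5, [24, 0, 4], [0, 0, -18]], [8.5, [28, 0, 4.5], [0, 0, -19.4]], [8.5, [32, -0.1, 5], [0, 0, -19.4]]])

```text
time: 1.43
position: [0.424, 0.0686, 0.2]
tool_rot: [0.752, 0.659, 0.0, 0.0]
contact_force: [0.7, -0.3, 0.4]
grip_width: 0.0853
grip_force: 0.0
```

servo_tool(series=[[8.5, [0, 0, 0], [0, 0, 0]], [8.5, [0, 0, 0], [0, 0, 0]]])

```text
time: 1.6
position: [0.4235, 0.0683, 0.1996]
tool_rot: [0.751, 0.66, -0.001, -0.001]
contact_force: [-0.3, -0.5, 0.0]
grip_width: 0.0848
grip_force: 0.0
```

```bash
python3 -c "
from h import *
plan((.4228,.0695,.066,82.7))"
```

```text
start [ 0.4235  0.0683  0.1996 82.6567] t 1.6
[ 0.11 -0.08 13.36] turn z -0.0 dist 0.134
```

servo_tool(series=[[8.5, [0.1, -0.1, 3], [0, 0, 0]], [8.5, [0.1, -0.1, 6], [0, 0, 0]], [8.5, [0.1, -0.1, 9], [0, 0, 0]], [8.5, [0.1, -0.1, 11.5], [0, 0, 0]], [8.5, [0.1, -0.1, 13.4], [0, 0, 0]], [8.5, [0.1, -0.1, 13.4], [0, 0, 0]]])

```text
time: 2.1
position: [0.4199, 0.0664, 0.0636]
tool_rot: [0.753, 0.658, -0.002, -0.002]
contact_force: [-2.3, -0.6, 0.1]
grip_width: 0.0847
grip_force: 0.0
```

servo_tool(series=[[4, [0, 0, 0], [0, 0, 0]], [4, [0, 0, 0], [0, 0, 0]], [4, [0, 0, 0], [0, 0, 0]], [4, [0, 0, 0], [0, 0, 0]], [4, [0, 0, 0], [0, 0, 0]], [4, [0, 0, 0], [0, 0, 0]]], squeeze=40)

```text
time: 2.6
position: [0.4239, 0.0673, 0.0679]
tool_rot: [0.752, 0.659, 0.001, 0.001]
contact_force: [-1.3, -1.1, 6.7]
grip_width: 0.0489
grip_force: 40.2
```

servo_tool(series=[[4, [0, 0, -1.5], [0, 0, 0]], [4, [0, 0, -4], [0, 0, 0]], [4, [0, 0, -7], [0, 0, 0]], [4, [0, 0, -10], [0, 0, 0]], [4, [0, 0, -12.5], [0, 0, 0]], [4, [0, 0, -12.5], [0, 0, 0]], [4, [0, 0, -12.5], [0, 0, 0]]])

```text
time: 3.18
position: [0.4241, 0.0674, 0.1933]
tool_rot: [0.752, 0.659, 0.002, 0.002]
contact_force: [0.1, 0.0, -1.7]
grip_width: 0.0489
grip_force: 42.0
```

servo_tool(series=[[4, [1.5, 1.4, 0], [0, 0, 0]], [4, [4, 3.6, 0], [0, 0, 0]], [4, [7, 6.2, 0], [0, 0, 0]], [4, [10, 8.8, 0], [0, 0, 0]], [4, [13, 11.5, 0], [0, 0, 0]], [4, [15.5, 13.7, 0], [0, 0, 0]], [4, [17, 15.1, 0], [0, 0, 0]], [4, [18, 15.9, 0], [0, 0, 0]]])

```text
time: 3.85
position: [0.6052, 0.2264, 0.1895]
tool_rot: [0.752, 0.659, -0.001, -0.0]
contact_force: [-0.5, 0.0, -1.3]
grip_width: 0.0488
grip_force: 41.9
```

servo_tool(series=[[4, [0, 0, 0], [0, 0, 0]], [4, [0, 0, 0], [0, 0, 0]], [4, [0, 0, 0], [0, 0, 0]]])

```text
time: 4.1
position: [0.6031, 0.2242, 0.1906]
tool_rot: [0.752, 0.659, -0.001, -0.0]
contact_force: [0.1, -0.3, -1.1]
grip_width: 0.0493
grip_force: 41.9
```

```bash
python3 - <<'E'
from h import *
plan((*bas(0,-.004),.1,82.7))
p,d=arm.get_image("side"); cv2.imwrite("pics/s1.png",cv2.resize(cv2.cvtColor(p,cv2.COLOR_RGB2BGR)[90:220,170:330],None,fx=4,fy=4))
W=cloud("side",p,d);h=cv2.cvtColor(p,cv2.COLOR_RGB2HSV);H,S=h[...,0].astype(int),h[...,1]
m=(H>8)&(H<20)&(S>120)&(d>0)&(np.abs(W[...,0]-.6)<.06)&(np.abs(W[...,1]-.22)<.06)
P=W[m];print(len(P),np.percentile(P,[2,50,98],0),rect(P))
E
```

```text
start [ 0.6031  0.2242  0.1906 82.3888] t 4.1
[ 0.36 -0.02  9.06] turn z -0.3 dist 0.091
243 [[0.5794 0.1981 0.1634]
 [0.6005 0.2072 0.2003]
 [0.6253 0.23   0.2314]] [array([605.1, 214.6]), array([49.8, 57.8]), np.float64(25.6)]
```

View pics/s1.png

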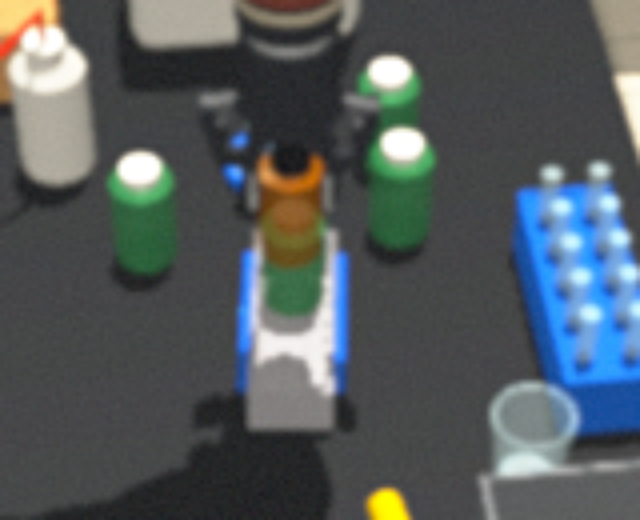

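The picture shows the amber bottle (crop 290,205) held upright above the middle of the basket. The green bottle stands behind it.

servo_tool(series=[[4, [0.15, 0, 1.5], [0, 0, -0.3]], [4, [0.15, 0, 3], [0, 0, -0.3]], [4, [0.15, 0, 4.5], [0, 0, -0.3]], [4, [0.15, 0, 6], [0, 0, -0.3]], [4, [0.15, 0, 7.5], [0, 0, -0.3]], [4, [0.15, 0, 9], [0, 0, -0.3]], [4, [0.15, 0, 9.5], [0, 0, -0.3]], [4, [0.15, 0, 9.5], [0, 0, -0.3]]])

```text
time: 4.82
position: [0.6031, 0.2255, 0.0953]
tool_rot: [0.751, 0.66, -0.001, -0.001]
contact_force: [-0.1, -0.4, -0.7]
grip_width: 0.049
grip_force: 42.0
```

servo_tool(series=[[4, [0, 0, 0.5], [0, 0, 0]], [4, [0, 0, 1], [0, 0, 0]], [4, [0, 0, 1.5], [0, 0, 0]], [4, [0, 0, 1.8], [0, 0, 0]], [4, [0, 0, 2], [0, 0, 0]], [4, [0, 0, 2.1], [0, 0, 0]], [4, [0, 0, 2.2], [0, 0, 0]], [4, [0, 0, 2.2], [0, 0, 0]]])

```text
time: 5.48
position: [0.6044, 0.2264, 0.0742]
tool_rot: [0.751, 0.661, -0.0, 0.0]
contact_force: [-0.9, -0.7, -0.8]
grip_width: 0.0489
grip_force: 42.0
```

servo_tool(series=[[4, [0, 0, 0.1], [0, 0, 0]], [4, [0, 0, 0.2], [0, 0, 0]], [4, [0, 0, 0.2], [0, 0, 0]], [4, [0, 0, 0.3], [0, 0, 0]], [4, [0, 0, 0.3], [0, 0, 0]]])

```text
time: 5.9
position: [0.6044, 0.2265, 0.072]
tool_rot: [0.751, 0.661, 0.0, 0.0]
contact_force: [-2.3, 0.1, 6.6]
grip_width: 0.0492
grip_force: 42.5
```

servo_tool(series=[[4, [0, 0, 0.1], [0, 0, 0]], [4, [0, 0, 0.15], [0, 0, 0]], [4, [0, 0, 0.15], [0, 0, 0]]])

```text
time: 6.15
position: [0.6044, 0.2266, 0.0719]
tool_rot: [0.751, 0.661, 0.001, 0.0]
contact_force: [-7.3, -2.6, 17.8]
grip_width: 0.049
grip_force: 43.6
```

servo_tool(series=[[4, [0, 0, -0.1], [0, 0, 0]], [8.5, [0, 0, -0.1], [0, 0, 0]], [8.5, [0, 0, -0.1], [0, 0, 0]], [8.5, [0, 0, -0.1], [0, 0, 0]], [8.5, [0, 0, -0.1], [0, 0, 0]], [8.5, [0, 0, -0.1], [0, 0, 0]], [8.5, [0, 0, -0.1], [0, 0, 0]]])

```text
time: 6.73
position: [0.6044, 0.2264, 0.0706]
tool_rot: [0.751, 0.661, -0.0, -0.0]
contact_force: [-0.2, -0.2, 0.6]
grip_width: 0.0851
grip_force: 0.0
```

servo_tool(series=[[8.5, [0, 0, -1.5], [0, 0, 0]], [8.5, [0, 0, -4], [0, 0, 0]], [8.5, [0, 0, -7], [0, 0, 0]], [8.5, [0, 0, -10], [0, 0, 0]], [8.5, [0, 0, -13], [0, 0, 0]], [8.5, [0, 0, -13], [0, 0, 0]], [8.5, [0, 0, -13], [0, 0, 0]]])

```text
time: 7.32
position: [0.6056, 0.2267, 0.2027]
tool_rot: [0.751, 0.661, 0.002, 0.001]
contact_force: [0.5, -0.5, 0.6]
grip_width: 0.0852
grip_force: 0.0
```

```bash
python3 - <<'E'
from h import *
plan((.4307,-.062,.2,76.5),(.4307,-.062,.066,76.5))
E
```

```text
start [ 0.6056  0.2267  0.2027 82.7002] t 7.3167
[-30.86 -13.68   0.27] turn z 6.2 dist 0.338
[ 0.   0.  13.4] turn z 0.0 dist 0.134
```

servo_tool(series=[[8.5, [-2.5, -1.1, 0], [0, 0, 1]], [8.5, [-6, -2.7, 0], [0, 0, 2]], [8.5, [-9.7, -4.3, 0], [0, 0, 3]], [8.5, [-13.4, -5.9, 0], [0, 0, 4]], [8.5, [-17.1, -7.6, 0], [0, 0, 5]], [8.5, [-20.8, -9.2, 0], [0, 0, 6]], [8.5, [-24.5, -10.9, 0], [0, 0, 6.2]], [8.5, [-28, -12.4, 0.3], [0, 0, 6.2]]])

```text
time: 7.98
position: [0.4437, -0.0368, 0.197]
tool_rot: [0.785, 0.619, -0.0, -0.0]
contact_force: [0.8, -0.9, 0.2]
grip_width: 0.085
grip_force: 0.0
```

```bash
python3 - <<'E'
from h import *
plan((.4307,-.062,.2,76.5))
for n in("side",):
    p,d=arm.get_image(n);cv2.imwrite("pics/s2.png",cv2.resize(cv2.cvtColor(p,cv2.COLOR_RGB2BGR)[110:280,150:330],None,fx=3,fy=3));np.savez("s2.npz",p=p,d=d)
E
```

```text
start [ 0.4437 -0.0368  0.197  76.4953] t 7.9833
[-2.76 -0.68 -0.3 ] turn z -0.0 dist 0.029
```

View pics/s2.png

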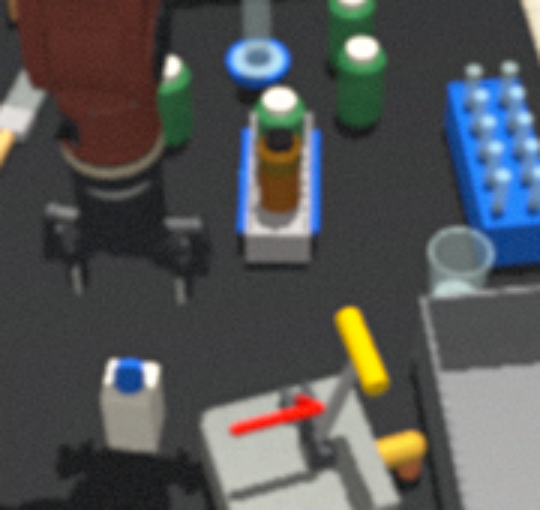

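Amber stands upright in the basket next to green (crop 279,160). The square bottle (crop 132,400) is untouched.

servo_tool(series=[[8.5, [-1.5, -0.5, 1], [0, 0, 0]], [8.5, [-2.8, -1.1, 3], [0, 0, 0]], [8.5, [-2.8, -1.1, 5], [0, 0, 0]], [8.5, [-2.8, -1.1, 5], [0, 0, 0]], [8.5, [-2.8, -1.1, 5], [0, 0, 0]]])

```text
time: 8.45
position: [0.4274, -0.0599, 0.1468]
tool_rot: [0.785, 0.619, -0.001, -0.001]
contact_force: [0.0, 0.6, -0.0]
grip_width: 0.0845
grip_force: 0.0
```

```bash
python3 - <<'E'
from h import *
plan((.4307,-.062,.067,76.5))
E
```

```text
start [ 0.4274 -0.0599  0.1468 76.4751] t 8.45
[-0.13  0.38  7.98] turn z -0.0 dist 0.08
```

servo_tool(series=[[8.5, [-0.1, 0.3, 2], [0, 0, 0]], [8.5, [-0.1, 0.3, 4.5], [0, 0, 0]], [8.5, [-0.1, 0.3, 6.5], [0, 0, 0]], [8.5, [-0.1, 0.3, 8], [0, 0, 0]], [8.5, [-0.1, 0.3, 8], [0, 0, 0]], [8.5, [-0.1, 0.3, 8], [0, 0, 0]]])

```text
time: 8.95
position: [0.4315, -0.0616, 0.0682]
tool_rot: [0.785, 0.619, -0.0, -0.0]
contact_force: [-0.3, -0.4, 0.6]
grip_width: 0.0848
grip_force: 0.0
```

servo_tool(series=[[4, [0, 0, 0], [0, 0, 0]], [4, [0, 0, 0], [0, 0, 0]], [4, [0, 0, 0], [0, 0, 0]], [4, [0, 0, 0], [0, 0, 0]], [4, [0, 0, 0], [0, 0, 0]], [4, [0, 0, 0], [0, 0, 0]]], squeeze=40)

```text
time: 9.45
position: [0.432, -0.0621, 0.0689]
tool_rot: [0.785, 0.619, 0.001, 0.001]
contact_force: [-1.2, 1.4, 7.3]
grip_width: 0.0474
grip_force: 40.3
```

servo_tool(series=[[4, [0, 0, -1.5], [0, 0, 0]], [4, [0, 0, -4], [0, 0, 0]], [4, [0, 0, -7], [0, 0, 0]], [4, [0, 0, -10], [0, 0, 0]], [4, [0, 0, -12.5], [0, 0, 0]], [4, [0, 0, -12.5], [0, 0, 0]], [4, [0, 0, -12.5], [0, 0, 0]]])

```text
time: 10.03
position: [0.4322, -0.0622, 0.1942]
tool_rot: [0.785, 0.619, 0.001, 0.001]
contact_force: [-0.2, 0.1, -2.5]
grip_width: 0.0477
grip_force: 42.4
```

```bash
python3 - <<'E'
from h import *
plan((*bas(0,-.059),.19,82.7))
E
```

```text
start [ 0.4322 -0.0622  0.1942 76.4985] t 10.0333
[26.73 10.47  0.42] turn z -6.2 dist 0.287
```

servo_tool(series=[[4, [2, 0.8, 0], [0, 0, -1]], [4, [5, 2, 0], [0, 0, -2]], [4, [8.7, 3.4, 0], [0, 0, -3]], [4, [12.4, 4.9, 0], [0, 0, -4]], [4, [16.1, 6.3, 0], [0, 0, -5]], [4, [19.8, 7.8, 0], [0, 0, -6]], [4, [22.8, 9, 0], [0, 0, -6.2]], [4, [25, 9.8, 0.2], [0, 0, -6.2]]])

```text
time: 10.7
position: [0.5856, 0.1609, 0.1891]
tool_rot: [0.75, 0.661, -0.0, -0.001]
contact_force: [-0.5, -1.3, -1.1]
grip_width: 0.0472
grip_force: 42.3
```

servo_tool(series=[[4, [1.2, 0.5, 0], [0, 0, 0]], [4, [1.7, 0.7, 0], [0, 0, 0]], [4, [1.7, 0.7, 0], [0, 0, 0]], [4, [1.7, 0.7, 0], [0, 0, 0]], [4, [1.7, 0.7, 0], [0, 0, 0]]])

```text
time: 11.12
position: [0.5933, 0.1733, 0.1904]
tool_rot: [0.751, 0.66, -0.001, -0.0]
contact_force: [0.1, -0.7, -1.8]
grip_width: 0.0477
grip_force: 42.3
```

```bash
python3 - <<'E'
from h import *
plan((*bas(0,-.059),.1,82.7))
f=np.load("s2.npz");p,d=f["p"],f["d"];W=cloud("side",p,d)
m=(d>0)&(W[...,2]>.06)&(abs(W[...,0]-.605)<.05)&(W[...,1]>.15)&(W[...,1]<.26);P=W[m]
print("amber",np.percentile(P,[2,50,98],0)); c=P[P[:,2]>.096];print("cap",np.percentile(c,[5,50,95],0))
p,d=arm.get_image("side");W=cloud("side",p,d);cv2.imwrite("pics/s3.png",cv2.resize(cv2.cvtColor(p,cv2.COLOR_RGB2BGR)[110:230,180:300],None,fx=5,fy=5))
h=cv2.cvtColor(p,cv2.COLOR_RGB2HSV)
m=(d>0)&(W[...,2]>.14)&(W[...,2]<.205)&(h[...,1]<60)&(h[...,2]>120)&(abs(W[...,0]-.6)<.05)&(abs(W[...,1]-.16)<.04);P=W[m];print("sq",len(P),np.percentile(P,[2,50,98],0),rect(P))
E
```

```text
start [ 0.5933  0.1733  0.1904 82.6526] t 11.1167
[0.04 0.3  9.04] turn z -0.0 dist 0.09
amber [[0.5786 0.2021 0.0616]
 [0.6022 0.214  0.0908]
 [0.6273 0.2582 0.1095]]
cap [[0.5894 0.2089 0.0984]
 [0.603  0.2239 0.1037]
 [0.6158 0.2411 0.1098]]
sq 258 [[0.5662 0.144  0.1418]
 [0.5916 0.1502 0.1791]
 [0.6194 0.168  0.2048]] [array([595.5, 157.5]), array([61.8, 36.1]), np.float64(12.3)]
```

View pics/s3.png

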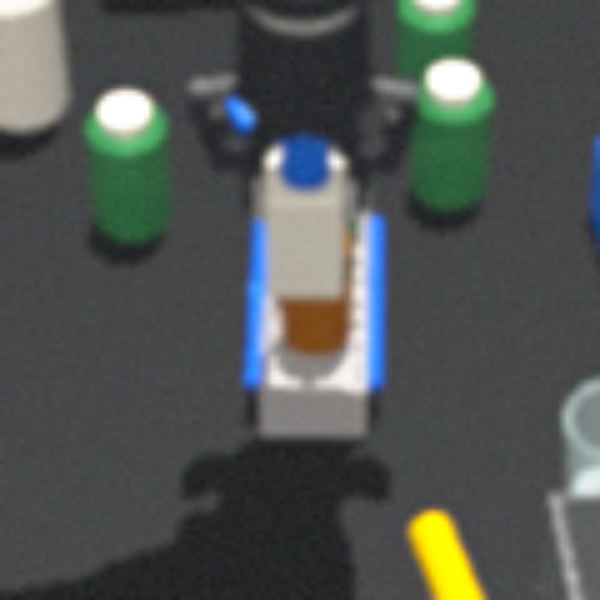

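The square bottle is aligned above the near end of the basket (crop 308,230), in front of amber. I'll lower it now.

servo_tool(series=[[4, [0, 0.3, 1.5], [0, 0, 0]], [4, [0, 0.3, 3], [0, 0, 0]], [4, [0, 0.3, 4.5], [0, 0, 0]], [4, [0, 0.3, 6], [0, 0, 0]], [4, [0, 0.3, 7], [0, 0, 0]], [4, [0, 0.3, 7.3], [0, 0, 0]], [4, [0, 0.3, 7.3], [0, 0, 0]], [4, [0, 0.3, 7.3], [0, 0, 0]]])

```text
time: 11.83
position: [0.5973, 0.1736, 0.1185]
tool_rot: [0.751, 0.66, 0.0, 0.0]
contact_force: [0.3, 0.3, -1.2]
grip_width: 0.0475
grip_force: 42.4
```

```bash
python3 - <<'E'
from h import *
plan((*bas(0,-.0585),.0725,82.7))
E
```

```text
start [ 0.5973  0.1736  0.1185 82.6757] t 11.8333
[ 0.   -0.09  4.6 ] turn z -0.0 dist 0.046
```

servo_tool(series=[[4, [0, -0.1, 1], [0, 0, 0]], [4, [0, -0.1, 2], [0, 0, 0]], [4, [0, -0.1, 3], [0, 0, 0]], [4, [0, -0.1, 3.5], [0, 0, 0]], [4, [0, -0.1, 4], [0, 0, 0]], [4, [0, -0.1, 4.2], [0, 0, 0]], [4, [0, -0.1, 4.3], [0, 0, 0]], [4, [0, -0.1, 4.3], [0, 0, 0]]])

```text
time: 12.5
position: [0.5961, 0.174, 0.0747]
tool_rot: [0.751, 0.661, -0.0, -0.0]
contact_force: [0.3, 0.6, -1.2]
grip_width: 0.0475
grip_force: 42.4
```

servo_tool(series=[[4, [0, 0, 0.1], [0, 0, 0]], [4, [0, 0, 0.2], [0, 0, 0]], [4, [0, 0, 0.3], [0, 0, 0]], [4, [0, 0, 0.3], [0, 0, 0]]])

```text
time: 12.83
position: [0.5964, 0.1741, 0.0729]
tool_rot: [0.751, 0.661, 0.0, 0.0]
contact_force: [-3.2, 0.5, 8.5]
grip_width: 0.0478
grip_force: 43.3
```

servo_tool(series=[[4, [0, 0, -0.1], [0, 0, 0]], [8.5, [0, 0, -0.1], [0, 0, 0]], [8.5, [0, 0, -0.1], [0, 0, 0]], [8.5, [0, 0, -0.1], [0, 0, 0]], [8.5, [0, 0, -0.1], [0, 0, 0]], [8.5, [0, 0, -0.1], [0, 0, 0]], [8.5, [0, 0, -0.1], [0, 0, 0]]])

```text
time: 13.42
position: [0.596, 0.174, 0.0727]
tool_rot: [0.751, 0.661, -0.0, -0.0]
contact_force: [0.4, 0.1, 0.5]
grip_width: 0.0849
grip_force: 0.0
```

servo_tool(series=[[8.5, [0, 0, -1.5], [0, 0, 0]], [8.5, [0, 0, -4], [0, 0, 0]], [8.5, [0, 0, -7], [0, 0, 0]], [8.5, [0, 0, -10], [0, 0, 0]], [8.5, [0, 0, -13], [0, 0, 0]], [8.5, [0, 0, -16], [0, 0, 0]], [8.5, [0, 0, -18], [0, 0, 0]], [8.5, [0, 0, -18], [0, 0, 0]]])

```text
time: 14.08
position: [0.598, 0.1744, 0.2577]
tool_rot: [0.751, 0.661, 0.003, 0.002]
contact_force: [0.5, 0.2, 0.4]
grip_width: 0.0849
grip_force: 0.0
```

```bash
python3 - <<'E'
from h import *
A=(*val(-.042,-.04),.25,101.8)
print(A)
plan(A,(*val(-.042,-.04),.158,101.8),(*val(-.042,.09),.158,101.8))
p,d=arm.get_image("side");W=cloud("side",p,d)
cv2.imwrite("pics/s4.png",cv2.resize(cv2.cvtColor(p,cv2.COLOR_RGB2BGR)[110:310,190:320],None,fx=3,fy=3))
E
```

```text
(np.float64(0.5469674117456809), np.float64(-0.20694352972782262), 0.25, 101.8)
start [ 0.598   0.1744  0.2577 82.7026] t 14.0833
[-38.47  -0.22   0.77] turn z -19.1 dist 0.385
[0.  0.  9.2] turn z 0.0 dist 0.092
[13.  0. -0.] turn z 0.0 dist 0.13
```

View pics/s4.png

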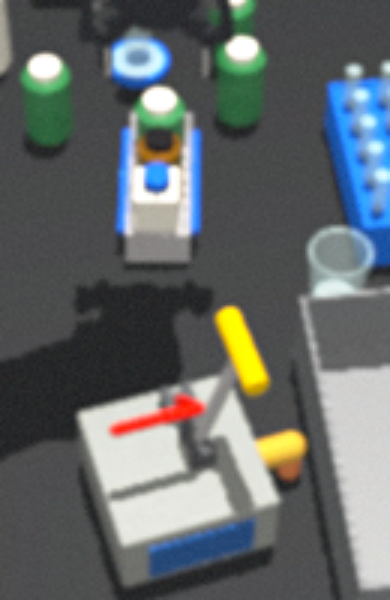

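Green, amber and square stand upright in a row in the basket (crop 157,110 / 157,145 / 157,190). The red catch bar lies shut from (115,430) to (205,408). I'll close the fingers and go to the catch.

servo_tool(series=[[0, [-2, 0, -1], [0, 0, -2]], [0, [-5, 0, -2], [0, 0, -5]], [0, [-9, -0.1, -2], [0, 0, -8]], [0, [-13, -0.1, -2], [0, 0, -11]], [0, [-17, -0.1, -2], [0, 0, -14]], [0, [-21, -0.1, -2], [0, 0, -17]], [0, [-25, -0.2, -2], [0, 0, -19.1]], [0, [-29, -0.2, -2], [0, 0, -19.1]]])

```text
time: 14.8
position: [0.556, -0.115, 0.2716]
tool_rot: [0.63, 0.777, -0.0, -0.001]
contact_force: [1.5, -0.1, -0.3]
grip_width: -0.0002
grip_force: 0.0
```

```bash
python3 - <<'E'
from h import *
plan((*val(-.042,-.04),.25,101.8))
E
```

```text
start [  0.556   -0.115    0.2716 101.946 ] t 14.8
[-8.81 -2.78  2.16] turn z 0.1 dist 0.095
```

servo_tool(series=[[0, [-3, -1, 0], [0, 0, 0]], [0, [-6, -2, 0], [0, 0, 0]], [0, [-9.2, -2.8, 0.5], [0, 0, 0]], [0, [-9.2, -2.8, 2], [0, 0, 0]], [0, [-9.2, -2.8, 2], [0, 0, 0]], [0, [-9.2, -2.8, 2], [0, 0, 0]]])

```text
time: 15.3
position: [0.5476, -0.2087, 0.2513]
tool_rot: [0.631, 0.776, -0.0, -0.002]
contact_force: [0.1, 0.2, 0.0]
grip_width: 0.0002
grip_force: 0.0
```

```bash
python3 - <<'E'
from h import *
plan((*val(-.042,-.04),.158,101.8))
E
```

```text
start [  0.5476  -0.2087   0.2513 101.7639] t 15.3
[ 0.18 -0.02  9.33] turn z -0.0 dist 0.093
```

servo_tool(series=[[0, [0.1, 0, 3], [0, 0, 0]], [0, [0.1, 0, 6], [0, 0, 0]], [0, [0.1, 0, 8.5], [0, 0, 0]], [0, [0.1, 0, 9.3], [0, 0, 0]], [0, [0.1, 0, 9.3], [0, 0, 0]], [0, [0.1, 0, 9.3], [0, 0, 0]]])

```text
time: 15.8
position: [0.5489, -0.2077, 0.1608]
tool_rot: [0.63, 0.776, 0.0, 0.0]
contact_force: [0.0, 0.4, 0.3]
grip_width: -0.0001
grip_force: 0.0
```

servo_tool(series=[[0, [1, 0, 0], [0, 0, 0]], [0, [2, 0, 0], [0, 0, 0]], [0, [3, 0, 0], [0, 0, 0]], [0, [4, 0, 0], [0, 0, 0]], [0, [5, 0, 0], [0, 0, 0]], [0, [6, 0, 0], [0, 0, 0]], [0, [7, 0, 0], [0, 0, 0]], [0, [7, 0, 0], [0, 0, 0]]])

```text
time: 16.47
position: [0.5333, -0.1373, 0.1597]
tool_rot: [0.63, 0.777, 0.0, -0.001]
contact_force: [0.7, 0.2, 0.2]
grip_width: -0.0003
grip_force: 0.0
```

```bash
python3 - <<'E'
from h import *
plan((*val(-.042,.09),.158,101.8))
p,d=arm.get_image("side")
cv2.imwrite("pics/s5.png",cv2.resize(cv2.cvtColor(p,cv2.COLOR_RGB2BGR)[170:310,190:320],None,fx=4,fy=4))
E
```

```text
start [  0.5333  -0.1373   0.1597 101.8931] t 16.4667
[ 5.91 -0.07  0.17] turn z 0.1 dist 0.059
```

View pics/s5.png

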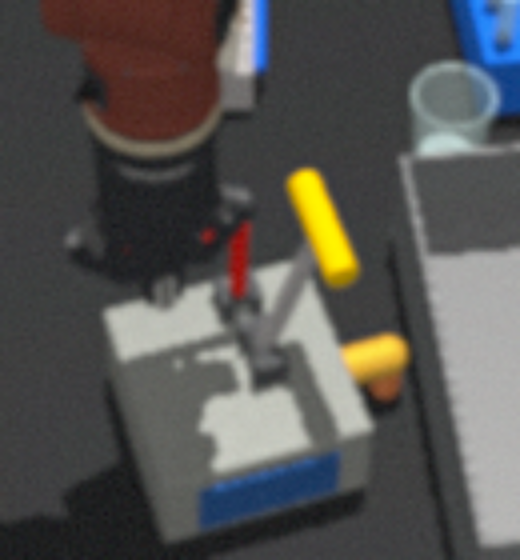

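The catch arm now stands about vertical (crop 238,258), pushed by the fingers. I'll keep pushing to its stop.

servo_tool(series=[[0, [1, 0, 0], [0, 0, 0]], [0, [2, 0, 0], [0, 0, 0]], [0, [3, 0, 0], [0, 0, 0]], [0, [4, 0, 0], [0, 0, 0]], [0, [4.7, 0, 0], [0, 0, 0]], [0, [5.2, 0, 0], [0, 0, 0]], [0, [5.5, 0, 0], [0, 0, 0]], [0, [5.5, 0, 0], [0, 0, 0]]])

```text
time: 17.18
position: [0.5227, -0.0851, 0.1599]
tool_rot: [0.63, 0.776, 0.0, -0.0]
contact_force: [-0.5, 0.2, 0.7]
grip_width: -0.0001
grip_force: 0.0
```

servo_tool(series=[[0, [0.2, 0, 0], [0, 0, 0]], [0, [0.4, 0, 0], [0, 0, 0]], [0, [0.6, 0, 0], [0, 0, 0]], [0, [0.6, 0, 0], [0, 0, 0]]])

```text
time: 17.52
position: [0.5216, -0.0798, 0.1598]
tool_rot: [0.631, 0.776, 0.0, -0.0]
contact_force: [-0.2, -0.4, -0.7]
grip_width: -0.0
grip_force: 0.0
```

servo_tool(series=[[0, [0.2, 0, 0], [0, 0, 0]], [0, [0.4, 0, 0], [0, 0, 0]], [0, [0.6, 0, 0], [0, 0, 0]], [0, [0.6, 0, 0], [0, 0, 0]]])

```text
time: 17.85
position: [0.5205, -0.0747, 0.1599]
tool_rot: [0.631, 0.776, -0.001, 0.001]
contact_force: [1.1, -5.1, -2.5]
grip_width: -0.0001
grip_force: 2.5
```

```bash
python3 - <<'E'
from h import *
for n in("side","top"):
    p,d=arm.get_image(n);W=cloud(n,p,d);h=cv2.cvtColor(p,cv2.COLOR_RGB2HSV);H,S=h[...,0].astype(int),h[...,1]
    m=((H<6)|(H>174))&(S>150)&(d>0)&(W[...,2]>.09)&(W[...,2]<.19)&(W[...,0]>.5)&(W[...,0]<.66)&(abs(W[...,1]+.1)<.1)
    P=W[m]
    if len(P):
        D=P[:,:2]-[.5799,-.1592];L=np.c_[D@[np.cos(yv),np.sin(yv)],D@[-np.sin(yv),np.cos(yv)],P[:,2]]
        print(n,len(P),np.percentile(L,[2,25,50,75,98],0))
E
```

```text
side 168 [[-0.0567  0.0522  0.1018]
 [ 0.012   0.071   0.1217]
 [ 0.0156  0.0878  0.1407]
 [ 0.0191  0.1039  0.1539]
 [ 0.0234  0.1118  0.1887]]
```

servo_tool(series=[[0, [0.1, 0, 0], [0, 0, 0]], [0, [0.2, 0, 0], [0, 0, 0]], [0, [0.2, 0, 0], [0, 0, 0]], [0, [-1, 0, 0], [0, 0, 0]], [0, [-3, 0, 0], [0, 0, 0]], [0, [-4, 0, -1], [0, 0, 0]], [0, [-4, 0, -4], [0, 0, 0]], [0, [-4, 0, -8], [0, 0, 0]]])

```text
time: 18.62
position: [0.5268, -0.1134, 0.2382]
tool_rot: [0.631, 0.776, -0.001, -0.003]
contact_force: [0.7, -0.3, 0.6]
grip_width: 0.0002
grip_force: 0.0
```

servo_tool(series=[[6, [0, 0, -3.5], [0, 0, 0]], [6, [0, 0, -4], [0, 0, 0]], [6, [0, 0, -4], [0, 0, 0]], [6, [0, 0, -4], [0, 0, 0]]])

```text
time: 18.95
position: [0.5285, -0.1133, 0.2795]
tool_rot: [0.631, 0.776, 0.0, -0.0]
contact_force: [-0.1, 1.4, -1.1]
grip_width: 0.0485
grip_force: 0.0
```

```bash
python3 - <<'E'
from h import *
plan((*val(.058,-.022),.28,101.8),(*val(.058,-.022),.222,101.8))
p,d=arm.get_image("side");W=cloud("side",p,d);h=cv2.cvtColor(p,cv2.COLOR_RGB2HSV);H,S=h[...,0].astype(int),h[...,1]
m=(H>22)&(H<34)&(S>150)&(W[...,2]>.15)&(W[...,0]>.5)&(abs(W[...,1]+.15)<.1);P=W[m];print(len(P),np.median(P,0),rect(P))
cv2.imwrite("pics/s6.png",cv2.resize(cv2.cvtColor(p,cv2.COLOR_RGB2BGR)[160:310,180:320],None,fx=4,fy=4))
E
```

```text
start [  0.5285  -0.1133   0.2795 101.7997] t 18.95
[-7.75  9.89 -0.05] turn z -0.0 dist 0.126
[0.  0.  5.8] turn z 0.0 dist 0.058
229 [ 0.6362 -0.1541  0.2274] [array([ 636.2, -149.2]), array([20.3, 79.4]), np.float64(11.9)]
```

View pics/s6.png

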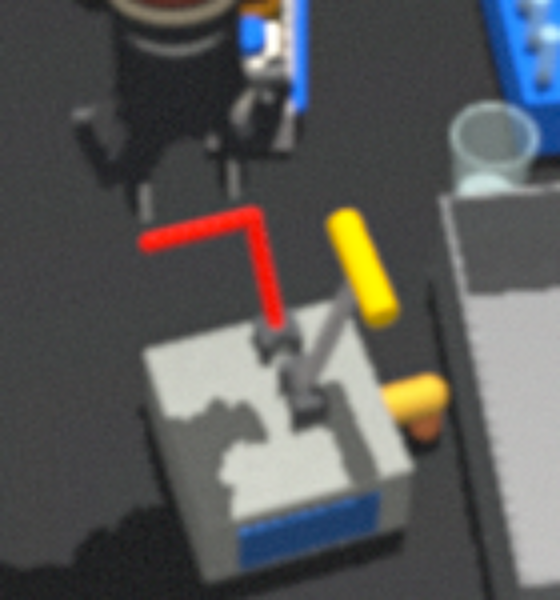

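The catch has gone right over to its open side (bar at crop 145-260, 215-240). The lever is free at (362,265), so I go to it.

servo_tool(series=[[6, [-2, 2.5, 0], [0, 0, 0]], [6, [-4.5, 6, 0], [0, 0, 0]], [6, [-6.5, 8.5, 0], [0, 0, 0]], [6, [-7.5, 9.9, 0], [0, 0, 0]], [6, [-7.5, 9.9, 0], [0, 0, 0]], [6, [-7.5, 9.9, 0], [0, 0, 0]], [6, [-7.5, 9.9, 0], [0, 0, 0]]])

```text
time: 19.58
position: [0.6398, -0.1659, 0.2783]
tool_rot: [0.631, 0.776, -0.0, -0.001]
contact_force: [-0.4, 0.2, -0.9]
grip_width: 0.06
grip_force: 0.0
```

```bash
python3 - <<'E'
from h import *
plan((*val(.058,-.02),.222,101.8))
E
```

```text
start [  0.6398  -0.1659   0.2783 101.8095] t 19.5833
[-0.12  0.08  5.63] turn z 0.0 dist 0.056
```

servo_tool(series=[[6, [-0.1, 0.1, 1.5], [0, 0, 0]], [6, [-0.1, 0.1, 3], [0, 0, 0]], [6, [-0.1, 0.1, 4.5], [0, 0, 0]], [6, [-0.1, 0.1, 5.6], [0, 0, 0]], [6, [-0.1, 0.1, 5.6], [0, 0, 0]], [6, [-0.1, 0.1, 5.6], [0, 0, 0]]])

```text
time: 20.08
position: [0.6409, -0.1666, 0.2238]
tool_rot: [0.631, 0.776, -0.0, -0.001]
contact_force: [0.1, 0.5, -1.2]
grip_width: 0.0602
grip_force: 0.0
```

servo_tool(series=[[1, [0, 0, 0], [0, 0, 0]], [1, [0, 0, 0], [0, 0, 0]], [1, [0, 0, 0], [0, 0, 0]], [1, [0, 0, 0], [0, 0, 0]], [1, [0, 0, 0], [0, 0, 0]], [1, [0, 0, 0], [0, 0, 0]]], squeeze=40)

```text
time: 20.58
position: [0.6421, -0.1673, 0.2248]
tool_rot: [0.631, 0.776, 0.0, 0.001]
contact_force: [-2.0, 0.9, 5.5]
grip_width: 0.0204
grip_force: 39.0
```

servo_tool(series=[[1, [0, -0.7, -0.2], [0, 0, 0]], [1, [0, -1.4, -0.35], [0, 0, 0]], [1, [0, -2.1, -0.45], [0, 0, 0]], [1, [0, -2.8, -0.55], [0, 0, 0]], [1, [0, -3.5, -0.6], [0, 0, 0]], [1, [0, -4.2, -0.6], [0, 0, 0]], [1, [0, -4.9, -0.5], [0, 0, 0]], [1, [0, -5.6, -0.45], [0, 0, 0]]])

```text
time: 21.25
position: [0.5904, -0.178, 0.231]
tool_rot: [0.63, 0.776, 0.003, 0.003]
contact_force: [8.4, 6.4, 14.8]
grip_width: 0.0204
grip_force: 42.0
```

servo_tool(series=[[1, [0, -0.5, 0.1], [0, 0, 0]], [1, [0, -1, 0.2], [0, 0, 0]], [1, [0, -1.5, 0.35], [0, 0, 0]], [1, [0, -1.9, 0.45], [0, 0, 0]], [1, [0, -1.9, 0.45], [0, 0, 0]], [1, [0, -1.9, 0.45], [0, 0, 0]]])

```text
time: 21.75
position: [0.5714, -0.1819, 0.2261]
tool_rot: [0.63, 0.776, 0.003, 0.003]
contact_force: [6.4, 5.2, 10.5]
grip_width: 0.0205
grip_force: 43.0
```

servo_tool(series=[[1, [0, -0.2, 0.05], [0, 0, 0]], [1, [0, -0.4, 0.1], [0, 0, 0]], [1, [0, -0.4, 0.1], [0, 0, 0]]])

```text
time: 22.0
position: [0.5679, -0.1827, 0.2254]
tool_rot: [0.63, 0.776, 0.003, 0.003]
contact_force: [8.4, 6.3, 9.6]
grip_width: 0.0205
grip_force: 42.8
```

servo_tool(series=[[1, [0, -0.2, 0.05], [0, 0, 0]], [1, [0, -0.3, 0.1], [0, 0, 0]], [1, [0, -0.3, 0.1], [0, 0, 0]]], squeeze=60)

```text
time: 22.25
position: [0.5664, -0.183, 0.2249]
tool_rot: [0.63, 0.777, 0.004, 0.004]
contact_force: [11.6, 8.7, 11.7]
grip_width: 0.0201
grip_force: 59.3
```

servo_tool(series=[[1, [0, -0.2, 0.05], [0, 0, 0]], [1, [0, -0.4, 0.05], [0, 0, 0]], [1, [0, -0.4, 0.05], [0, 0, 0]], [1, [0, -0.4, 0.05], [0, 0, 0]]])

```text
time: 22.58
position: [0.5654, -0.1832, 0.225]
tool_rot: [0.629, 0.777, 0.006, 0.006]
contact_force: [25.6, 13.1, 9.0]
grip_width: 0.0206
grip_force: 59.1
```

```bash
python3 - <<'E'
from h import *
plan((*val(-.018,-.02),.222,101.8)); print(arm.read_state()["contact_force"])
p,d=arm.get_image("side")
cv2.imwrite("pics/s7.png",cv2.cvtColor(p,cv2.COLOR_RGB2BGR))
E
```

```text
start [  0.5654  -0.1832   0.225  101.9702] t 22.5833
[0.06 0.11 0.3 ] turn z 0.2 dist 0.003
[25.6244 13.1267  9.0211]
```

View pics/s7.png

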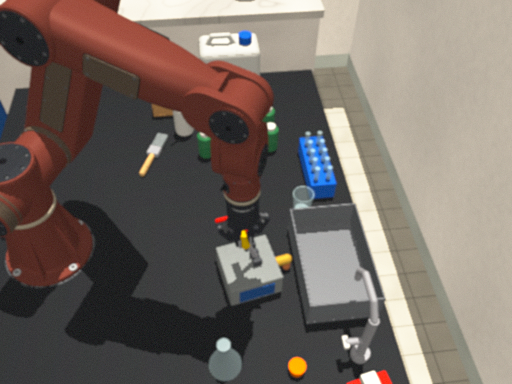

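The lever is pulled over and held at its stop (245,240): the last 4 mm of commanded pull moved it only 1 mm, and the force rose to about 29 N. The catch bar is still on its open side (220,218).

```bash
python3 -c "
from cell import arm
print(arm.close_job())"
```

```text
the job is handed in; nothing more can be done
None
```

The job is handed in: amber and square bottles stand in the basket beside the green one, the catch was flipped fully open, then the lever was pulled to its stop and is still held there, at about 22.6 s of the 72 s; no verdict was returned.

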